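# Stow the circuit carriers in the dry cabinet and seal it

## Robot

A 6-joint arm with a two-finger parallel gripper is mounted at the origin on the work surface. World frame = base frame: x ahead of the robot, y to its left, z up, the work surface at z = 0. Lengths are in m, angles in degrees, forces in N, time in s.
With the tool pointing down it reaches from about 0.325 to 0.85 m from the base axis. Payload 15.5 kg.
Tool frame: the origin (TCP) lies at the very end of the fingers, on their centre line; the grasp point (between the pads) lies arm.grip_depth behind it (arm.grip_depth is the distance from the TCP to the grasp point, in m); z points along the fingers, y is the line along which they close (so a half turn about z gives the same grasp; the last joint's range is limited). The gripper opens to 91 mm and grips with 3 to 60 N. Pads are 32 mm wide; open, the fingers measure 118 mm over their backs; the gripper's body (76 mm by 178 mm) begins 60 mm behind the grasp point.
Start: joints at [62.424, 28.281, 77.091, -0, 74.628, -5.472], TCP at [0.235, 0.579, 0.214] pointing down, gripper open.
Joint ranges: [-166.48, 166.48], [-47.26, 123.95], [12.59, 153.08], [-70.14, 250.14], [6.76, 159.57], [-176.63, 176.63]. Speed limits (degrees/s): [108.29, 108.29, 147.25, 172.46, 172.46, 172.46].

## Interface

Orientations are given as a 3x3 rotation matrix whose columns are the frame's x, y, z axes.
In Python, from rig import arm gives the robot as it stands. Calls block until the motion is done:
- arm.move_to(position, orientation): joint-space move of the TCP to a pose.
- arm.move_l(position, orientation=None, feed=0.15): straight line of the TCP; orientation=None keeps the orientation; feed is the mean speed in m/s.
- arm.move_joints(angles): joint-space move.
- arm.grip(opening): finger opening in m; the grip force is fixed at half the most; returns when the fingers have stopped.
- arm.sleep(seconds).
- arm.solve_ik(position, orientation): joint angles nearest the present ones, or None.
- arm.snapshot(name): name is "scene" or "top" or "wrist"; returns the picture (420x560x3 uint8, red, green, blue); there is no depth.
- arm.get_calibration(name): a dict with "intrinsics" (3x3 intrinsics, pixels), "k1" (the pictures are not rectified: a ray, as slopes to the right and down, at radius r is drawn at 1 + k1 r^2 times it, then the intrinsics apply), "cam_to_world" (4x4, takes a point from camera to world coordinates). Camera axes: x right, y down, z forward; pixel columns grow to the right and rows downward; lengths in m; the calibration is good to about 2 mm. A picture is of the moment at which its call begins: read the wrist's pose just before it. get_calibration takes no time and is no camera call; for the wrist camera it gives the pose at the moment of the call.
A pose or a line that the arm cannot do raises arm.Unreachable and nothing moves.
- arm.sign_off(): hands the job in; it is judged then, once.
Readings, each from a call of its own:
- arm.current_t(): time.
- arm.current_joint_positions(): joint angles.
- arm.current_dq(): joint speeds.
- arm.current_tau(): joint torques, N m.
- arm.current_ee_pos(): TCP position.
- arm.current_tool_rot(): TCP orientation.
- arm.current_force(): force on the tool from outside, world axes, zero at the start.
- arm.current_torque(): the same for the moment, N m.
- arm.current_width(): finger opening in m.
- arm.current_grasp_force(): force on a finger pad.
Only numpy, scipy, OpenCV 4.12 (cv2) and the standard library are available. Lean on these libraries where they do the work, as an engineer would, in place of code of your own. Each camera call takes 0.05 s, during which the arm holds its last target. There are 200 camera calls.

## Task

Put the inspected circuit carriers away for dry storage: pull the cabinet's drawer fully out, stand every carrier from the sloping stand upright on edge in the drawer's slots, one to a slot and right down, with its yellow edge uppermost. Then push the drawer fully shut, and after that swing the red-handled clamp all the way down. The orange desiccant cartridge must also end up pushed fully down, open end first, on the brass port on the cabinet's top (whenever you like); leave the jar, the screwdriver and the beaker where they are.

Things in the scene. Friction and masses are not known exactly. Their poses are not given: they have to be found in the camera images.
- cabinet: white fixed bench-top dry cabinet, 175 deep (x) x 240 wide (y) x 130 high. Origin on the table under the middle of its front opening; +x points into the cabinet (the drawer comes out along -x), z up. The drawer's grey front panel covers the opening and stands up to 12 mm before it (up to x = -12 when shut), its top at z = 127.
- drawer (a joint): how far the drawer is pulled out, m: 0 shut, 0.15 fully out; slides easily (about 2 N)
- rack (a point): moves with the drawer: middle of its slotted insert, at the height of the slots' floor (19 mm above the table); axes as the cabinet's. Four slots along x, 12 mm wide, 30 mm deep, 130 mm long, at y = -60, -20, +20 and +60 mm; blue ribs 28 mm wide between them, their tops 30 mm above this point. The front panel is 75 to 87 mm from this point towards -x, its top 108 mm above it
- handle (a point): moves with the drawer: middle of the steel bar handle on the drawer's front; the bar is 12 mm thick, 90 mm long along y, its axis 35 mm before the front panel and 105 mm above the table; nothing is above it, so it can be pinched or hooked from above
- clamp (a joint): angle of the clamp arm, rad: 0 down, lying level over the drawer's front edge towards -x of the cabinet; grows as the arm is raised; 1.57 upright, 1.95 its end stop, leaning back. Stiff hinge: it stays where left, about 2 N at the handle moves it
- clamp_hinge (a point): hinge axis of the clamp (the axis runs along the cabinet's y), 150 mm above the table on the cabinet's top near one front corner; axes as the cabinet's
- clamp_grip (a point): point in the clamp's red handle, 80 mm from the hinge; the handle is 42 long (57 to 99 mm from the hinge) x 22 wide x 16 thick; the steel arm between is 18 wide x 10 thick. x axis runs from here to the hinge, z is up when the clamp is down
- spigot (a point): foot of the upright brass port (spigot) on the cabinet's top, at the upper face of its steel shoulder disc, 134 mm above the table; the spigot is 33 in diameter, 45 high, its top tapered to 24
- stand: fixed aluminium and grey plastic sloping stand, base 235 (x) x 120 (y). Origin on the table. Four places at x = -75, -25, 25 and 75 mm, each with a back fin 6 thick reaching 40 mm up the carrier, on the side of the carrier towards -x of the stand; carriers lean 0.5 rad with their tops towards -x of the stand
- cartridge: orange sleeve closed at the top (desiccant cartridge), 52 outside diameter, 70 high, with a white foot flange 80 in diameter and 12 thick; bore 38 open at the bottom and 62 deep, 150 g. Origin at the centre of its underside, z up along its axis. Stands on the table
- jar: amber glass jar 64 diameter, 85 high, bystander; origin at the centre of its underside
- driver: red-handled screwdriver 170 long, bystander, lying on the table; origin under its middle
- beaker: white beaker 68 diameter, 80 high, bystander; origin at the centre of its underside
- carrier1: circuit carrier plate (None if absent): flat aluminium plate 8 thick (own x) x 110 long (own y) x 75 high (own z) with a green circuit panel on each face and a yellow band along its upper edge; 120 g. Origin at the middle of its lower edge. Starts in place 1 of the stand
- carrier2: circuit carrier plate (None if absent): flat aluminium plate 8 thick (own x) x 110 long (own y) x 75 high (own z) with a green circuit panel on each face and a yellow band along its upper edge; 120 g. Origin at the middle of its lower edge. Starts in place 2 of the stand
- carrier3: circuit carrier plate (None if absent): flat aluminium plate 8 thick (own x) x 110 long (own y) x 75 high (own z) with a green circuit panel on each face and a yellow band along its upper edge; 120 g. Origin at the middle of its lower edge. Starts in place 3 of the stand
- carrier4: circuit carrier plate (None if absent): flat aluminium plate 8 thick (own x) x 110 long (own y) x 75 high (own z) with a green circuit panel on each face and a yellow band along its upper edge; 120 g. Origin at the middle of its lower edge. Starts in place 4 of the stand
Mind the look-alikes: they are no part of the job. What is shaped like the carrier4 but pink is not meant.

How it is judged:
By the outcome, as a careful person would: the job done as asked, in the order asked, and still so for the second after the job is handed in, with the robot touching nothing.
Of carrier1, carrier2, carrier3, carrier4 only 2 to 4 are there at a start; the rules pass over those that are not, and their reading is None.
At some moment in a run one of cartridge may be knocked a few centimetres aside while the robot is not near it.
It also fails if it takes over 210 s, if anything falls off the work surface, if the arm or the gripper's body presses on something with over 40 N, if the wrist force passes 120 N, or if a joint passes its speed limit or range.

## Working session

There is one attempt and no reset: what is moved stays moved. The work goes in short steps, each a Python script; the robot and the scene stay as the last script left them, time stands still between calls to the robot, and variables do not carry over. Pictures are saved under pics/ and viewed, at most 14 in all, crops included, and the job is handed in when it is done.

```bash
ls; mkdir -p pics
python3 - <<'E'
from rig import arm
import cv2, numpy as np
for n in ("scene","top","wrist"):
    c=arm.get_calibration(n); print(n,np.round(c["intrinsics"],1).tolist(),c["k1"],np.round(c["cam_to_world"],3).tolist())
    im=arm.snapshot(n); cv2.imwrite(f"pics/{n}0.png",im[:,:,::-1])
print(arm.grip_depth,arm.current_t(),arm.current_tool_rot(),arm.current_width())
E
```

```text
pics
scene [[381.2, 0.0, 278.7], [0.0, 381.2, 213.7], [0.0, 0.0, 1.0]] 0.0026472489908051316 [[-0.674, 0.506, -0.539, 0.976], [0.739, 0.451, -0.501, 0.402], [-0.011, -0.735, -0.677, 0.72], [0.0, 0.0, 0.0, 1.0]]
top [[449.5, 0.0, 286.9], [0.0, 449.5, 213.9], [0.0, 0.0, 1.0]] -0.025580798158022673 [[-0.02, -0.992, 0.126, 0.367], [-1.0, 0.021, 0.005, -0.037], [-0.008, -0.126, -0.992, 1.318], [0.0, 0.0, 0.0, 1.0]]
wrist [[290.8, 0.0, 281.0], [0.0, 290.8, 208.5], [0.0, 0.0, 1.0]] 0.020519601991971663 [[0.376, 0.897, 0.23, 0.17], [0.926, -0.365, -0.093, 0.606], [0.0, 0.249, -0.969, 0.385], [0.0, 0.0, 0.0, 1.0]]
0.0188 0.15 [[-9.26496178e-01  3.76303928e-01 -4.31648890e-04]
 [ 3.76304167e-01  9.26495786e-01 -8.55881334e-04]
 [ 7.78493696e-05 -9.55402061e-04 -9.99999541e-01]] 0.09136100601221886
```

View pics/top0.png

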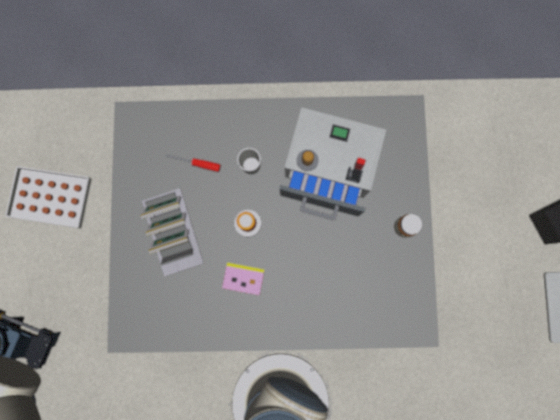

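View pics/scene0.png

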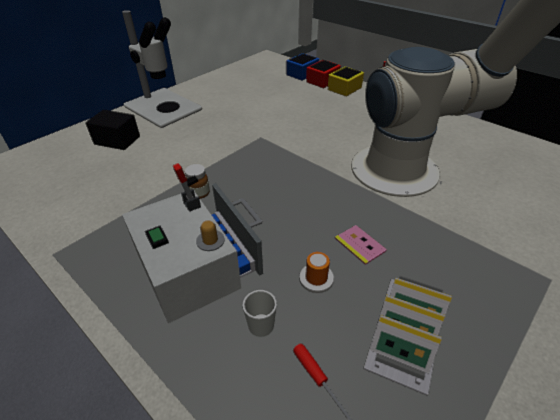

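The drawer is slightly open. Three carriers are on the stand at about (165,205), (167,220) and (170,240) in the top view, and the pink decoy is at (243,278). The cabinet is at (335,150), the cartridge at (247,221) and the jar at (410,224). Next come the helpers and closer wrist views.

```bash
cat > h.py <<'E'
from rig import arm
import cv2, numpy as np
def snap(n,name=None):
    c=arm.get_calibration(n); im=arm.snapshot(n)
    if name: cv2.imwrite(f"pics/{name}.png",im[:,:,::-1]); np.savez(f"pics/{name}.npz",K=c["intrinsics"],k1=c["k1"],T=c["cam_to_world"],im=im)
    return im,c
def load(name):
    d=np.load(f"pics/{name}.npz"); return d["im"],dict(intrinsics=d["K"],k1=float(d["k1"]),cam_to_world=d["T"])
def ray(c,px):
    p=np.atleast_2d(np.asarray(px,float))[:,None,:]
    u=cv2.undistortPoints(p,np.array(c["intrinsics"]),np.array([c["k1"],0,0,0.]))[:,0]
    T=np.array(c["cam_to_world"]); d=np.c_[u,np.ones(len(u))]@T[:3,:3].T
    return T[:3,3],d/np.linalg.norm(d,axis=1,keepdims=True)
def onz(c,px,z):
    o,d=ray(c,px); return o+d*((z-o[2])/d[:,2])[:,None]
def tri(obs): # [(c,px),...] one point -> point, residual
    A=np.zeros((3,3));b=np.zeros(3);R=[]
    for c,p in obs:
        o,d=ray(c,p);d=d[0];P=np.eye(3)-np.outer(d,d);A+=P;b+=P@o;R.append((P,o))
    x=np.linalg.solve(A,b); return x,max(np.linalg.norm(P@(x-o)) for P,o in R)
def down(yaw): # fingers close along (cos yaw, sin yaw), tool down ; x = y cross z
    a=np.radians(yaw); y=np.array([np.cos(a),np.sin(a),0]); z=np.array([0,0,-1.]); return np.c_[np.cross(y,z),y,z]
def pose(): return np.array(arm.current_ee_pos()),np.array(arm.current_tool_rot())
E
python3 - <<'E'
from h import *
c=arm.get_calibration("top")
for n,p,z in [("cartridge top",(246,220),.07),("stand tl",(143,200),.0),("stand bl",(168,274),0),("stand br",(202,263),0),("stand tr",(181,191),0),("cab BL",(302,108),.13),("cab BR",(385,128),.13),("cab FR",(371,190),.13),("panelL",(281,188),.127),("panelR",(364,211),.127),("spigot",(308,156),.179),("jar",(411,224),.085),("beaker",(250,158),.08),("pink",(243,278),0),("handle",(320,210),.105)]:
    print(n,np.round(onz(c,p,z)[0],3))
E
```

```text
cartridge top [0.511 0.085 0.07 ]
stand tl [0.586 0.399 0.   ]
stand bl [0.365 0.321 0.   ]
stand br [0.395 0.221 0.   ]
stand tr [0.61  0.285 0.   ]
cab BL [ 0.811 -0.078  0.13 ]
cab BR [ 0.749 -0.303  0.13 ]
cab FR [ 0.578 -0.257  0.13 ]
panelL [ 0.589 -0.016  0.127]
panelR [ 0.522 -0.236  0.127]
spigot [ 0.663 -0.088  0.179]
jar [ 0.489 -0.372  0.085]
beaker [0.686 0.071 0.08 ]
pink [0.35  0.102 0.   ]
handle [ 0.53  -0.121  0.105]
```

Run:
```python
from h import *
R=down(19+90)  # closes across
for i,(p,yaw) in enumerate([((.44,.25,.25),109),((.55,.33,.25),109),((.50,-.06,.33),74),((.62,-.12,.33),74)]):
    try:
        arm.move_to(p,down(yaw))
    except arm.Unreachable as e:
        print("unr",i); arm.move_to(p,down(yaw-180))
    snap("wrist",f"w{i}"); print(np.round(arm.current_joint_positions(),0),arm.current_t(), np.round(arm.get_calibration("wrist")["cam_to_world"][:3,3],3))
a=[cv2.resize(cv2.imread(f"pics/w{i}.png"),(400,300)) for i in range(4)]
cv2.imwrite("pics/m1.png",np.vstack([np.hstack(a[:2]),np.hstack(a[2:])]))
```

```text
[ 23.  17.  91.   0.  73. -86.] 1.65 [0.373 0.228 0.422]
[ 26.  28.  72.  -0.  80. -83.] 2.3 [0.483 0.308 0.422]
[-14.  13.  83.   0.  84. -88.] 3.8333 [ 0.432 -0.04   0.502]
[-16.  24.  66.   0.  90. -90.] 4.4833 [ 0.552 -0.1    0.502]
```

View pics/m1.png

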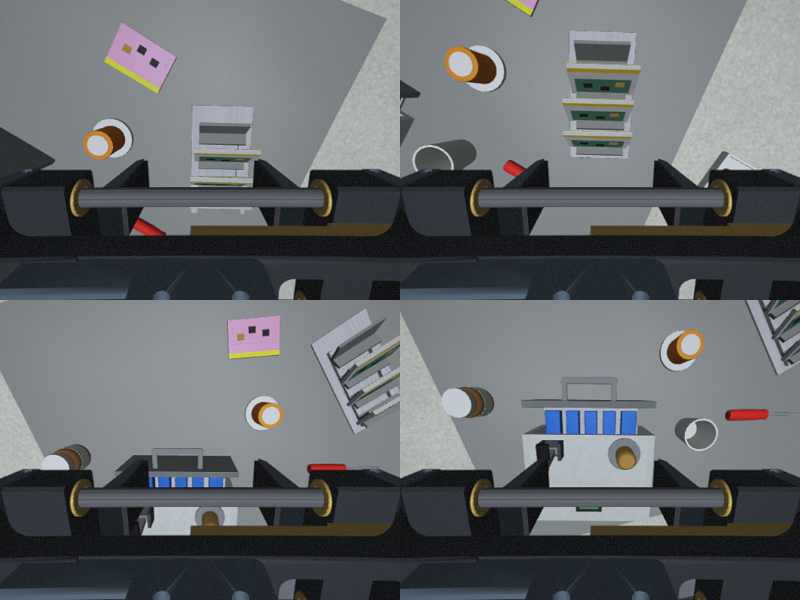

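The montage shows three carriers leaning towards the robot, with the empty place nearest the robot. The clamp is raised on the cabinet's -y side and the spigot is on the +y side. I'll take two more stand views and check colour details.

Run:
```python
from h import *
for i,(p,yaw) in enumerate([((.62,.35,.25),109),((.57,.28,.25),109),((.64,-.16,.36),74),((.66,-.08,.36),74)]):
    try: arm.move_to(p,down(yaw)); snap("wrist",f"v{i}")
    except arm.Unreachable: print("unr",i)
    print(np.round(arm.get_calibration("wrist")["cam_to_world"][:3,3],3))
a=cv2.resize(cv2.imread("pics/v0.png")[20:250,160:420],None,fx=1.5,fy=1.5)
b=cv2.resize(cv2.imread("pics/v2.png")[20:250,140:400],None,fx=1.5,fy=1.5)
cv2.imwrite("pics/m2.png",np.hstack([a,b]))
```

```text
[0.554 0.326 0.422]
[0.504 0.257 0.422]
[ 0.572 -0.139  0.532]
[ 0.592 -0.06   0.532]
```

View pics/m2.png

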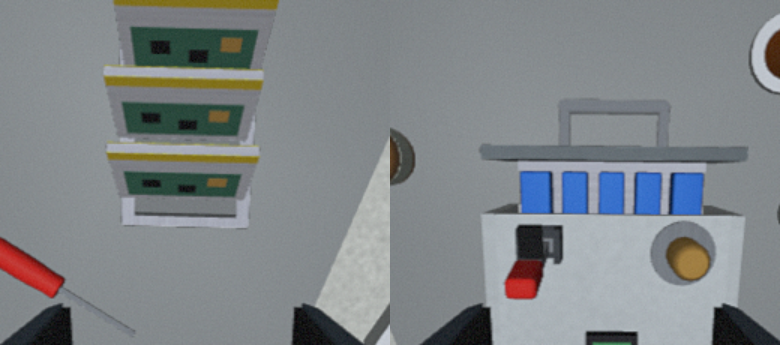

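View: three carriers show yellow bands on their +x faces with a pale top edge above. The drawer is ajar, the clamp leans back at crop (525,270), and the spigot is at (688,258). Now I measure.

```bash
cat >> h.py <<'E'
def bands(im):
    hsv=cv2.cvtColor(np.ascontiguousarray(im),cv2.COLOR_RGB2HSV)
    m=cv2.inRange(hsv,(20,120,90),(34,255,255)); m=cv2.morphologyEx(m,cv2.MORPH_CLOSE,np.ones((3,3)))
    n,l,s,_=cv2.connectedComponentsWithStats(m); out=[]
    for i in range(1,n):
        x,y,w,h,a=s[i]
        if w<40 or a<100 or w<4*h*.8: continue
        cols=np.arange(x+3,x+w-3); t=np.array([np.where(l[:,c]==i)[0].min() if (l[:,c]==i).any() else np.nan for c in cols])
        b=np.array([np.where(l[:,c]==i)[0].max() if (l[:,c]==i).any() else np.nan for c in cols])
        k=~np.isnan(t); f=np.polyfit(cols[k],t[k],1); r=np.abs(t-np.polyval(f,cols)); k&=r<1.2; f=np.polyfit(cols[k],t[k]-.5,1); g=np.polyfit(cols[k],b[k]+.5,1)
        out.append([(c,np.polyval(q,c)) for q in (f,g) for c in (x-.5,x+w-.5)])
    return sorted(out,key=lambda o:o[0][1])
E
python3 - <<'E'
from h import *
V={}
for n in ("w1","v0","v1"):
    im,c=load(n); B=bands(im); V[n]=(B,c)
    print(n,[np.round([b[0],b[1],b[3]],1).tolist() for b in B])
E
```

```text
w1 [[[232.5, 94.6], [336.5, 97.7], [336.5, 102.8]], [[227.5, 143.3], [326.5, 146.0], [326.5, 149.9]], [[228.5, 188.4], [323.5, 191.0], [323.5, 193.7]]]
v0 [[[234.5, 14.7], [345.5, 17.9], [345.5, 26.0]], [[229.5, 70.5], [334.5, 73.4], [334.5, 79.4]], [[231.5, 121.2], [331.5, 123.8], [331.5, 128.1]]]
v1 [[[285.5, 92.1], [388.5, 94.6], [388.5, 99.8]], [[277.5, 140.8], [376.5, 143.1], [376.5, 146.9]], [[277.5, 186.1], [372.5, 187.9], [372.5, 190.9]]]
```

Run:
```python
from h import *
L=[(load(n)[1],bands(load(n)[0])) for n in ("w1","v0","v1")]
for k in range(3):
    P=[tri([(c,B[k][j]) for c,B in L]) for j in (0,1,2,3)]
    (a,ra),(b,rb)=P[0],P[1]; 
    print("carrier",k+2,np.round(a,4),np.round(b,4),"res",round(ra,4),round(rb,4),"len",round(np.linalg.norm(a-b),4),"yaw",round(np.degrees(np.arctan2(*(a-b)[1::-1]))-90,2),"mid",np.round((a+b)/2,4), "bandvec",np.round((P[2][0]+P[3][0]-a-b)/2,4))
def blobs(im,lo,hi,amin=40):
    m=cv2.inRange(cv2.cvtColor(np.ascontiguousarray(im),cv2.COLOR_RGB2HSV),lo,hi)
    n,l,s,cen=cv2.connectedComponentsWithStats(m); return [(s[i].tolist(),np.round(cen[i],1).tolist(),cv2.boxPoints(cv2.minAreaRect(np.argwhere(l==i)[:,::-1].astype(np.float32))).round(1).tolist()) for i in range(1,n) if s[i][4]>amin]
for n in ("w3","v2","v3"):
    im,c=load(n); im=im.copy(); im[285:]=0
    print(n)
    for nm,lo,hi in [("blue",(105,120,80),(125,255,255)),("brass",(12,90,90),(24,255,255)),("red",(172,150,80),(180,255,255)),("red0",(0,150,80),(4,255,255))]:
        for b in blobs(im,lo,hi): print(nm,b[0],b[1])
a=[cv2.resize(cv2.imread(f"pics/{n}.png")[40:280,y:y+200],None,fx=2,fy=2.4) for n,y in (("v2",200),("v3",160))]
cv2.imwrite("pics/m3.png",np.hstack(a))
```

```text
carrier 2 [0.4622 0.2478 0.0962] [0.4292 0.3517 0.0944] res 0.0003 0.0004 len 0.109 yaw -162.36 mid [0.4457 0.2997 0.0953] bandvec [ 0.0043  0.0021 -0.0053]
carrier 3 [0.5117 0.2561 0.093 ] [0.4789 0.3601 0.0933] res 0.0004 0.0003 len 0.109 yaw -162.5 mid [0.4953 0.3081 0.0932] bandvec [ 0.0042  0.0018 -0.0043]
carrier 4 [0.5592 0.2721 0.095 ] [0.5266 0.3751 0.0952] res 0.0005 0.0001 len 0.1081 yaw -162.44 mid [0.5429 0.3236 0.0951] bandvec [ 0.0038  0.0014 -0.0039]
w3
blue [203, 155, 23, 32, 682] [213.9, 170.5]
blue [233, 155, 18, 33, 585] [241.5, 171.1]
blue [259, 155, 17, 33, 560] [267.0, 171.0]
blue [284, 155, 18, 33, 573] [292.2, 170.9]
blue [309, 156, 22, 32, 672] [319.4, 171.5]
brass [387, 41, 39, 43, 624] [405.0, 62.5]
brass [84, 122, 29, 42, 208] [102.7, 138.1]
brass [304, 210, 26, 27, 536] [316.4, 223.8]
brass [98, 255, 12, 27, 112] [103.1, 267.7]
brass [452, 254, 13, 26, 122] [458.6, 266.5]
red0 [459, 154, 57, 14, 719] [487.1, 160.3]
v2
blue [227, 134, 21, 28, 558] [236.9, 147.6]
blue [255, 134, 17, 28, 459] [263.0, 148.0]
blue [279, 135, 17, 28, 451] [287.4, 148.5]
blue [
[... 222 characters left out ...]
98, 255, 12, 26, 114] [103.0, 267.9]
brass [452, 254, 13, 26, 115] [458.6, 266.7]
red0 [471, 134, 54, 15, 684] [497.3, 141.0]
red0 [217, 194, 23, 25, 385] [227.7, 207.7]
v3
blue [175, 136, 22, 28, 570] [185.7, 149.5]
blue [203, 136, 19, 28, 467] [212.1, 149.5]
blue [228, 136, 18, 29, 467] [236.7, 150.4]
blue [253, 137, 17, 28, 475] [261.0, 150.5]
blue [278, 137, 19, 28, 531] [287.0, 150.5]
brass [345, 27, 37, 41, 559] [362.9, 47.0]
brass [61, 104, 27, 40, 181] [78.4, 119.8]
brass [262, 184, 24, 25, 458] [273.8, 196.2]
brass [98, 255, 12, 25, 110] [103.1, 267.3]
brass [452, 254, 13, 25, 120] [458.4, 266.3]
red0 [422, 137, 52, 14, 652] [446.9, 143.2]
red0 [134, 196, 29, 26, 394] [146.5, 210.0]
```

View pics/m3.png

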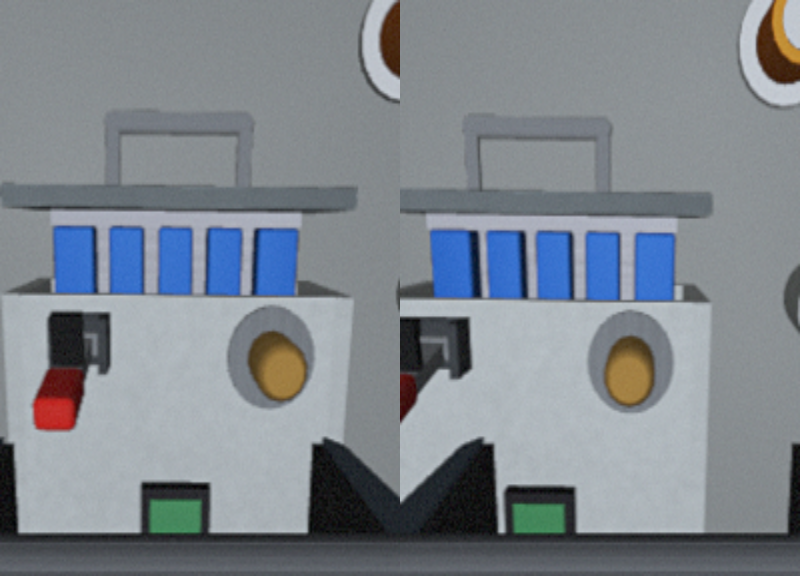

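Run:
```python
from h import *
c2=load("v2")[1];c3=load("v3")[1];c1=load("w3")[1]
q=lambda n,a,b:(print(n,np.round(tri([(c2,a),(c3,b)])[0],4),round(tri([(c2,a),(c3,b)])[1],4)),tri([(c2,a),(c3,b)])[0])[1]
R=q("cabFR(+y)",(376,164.2),(314.5,166.2))
print("cabFL z=.13",onz(c2,(201.5,163.3),.13))
hl=q("handle L",(253.5,87),(192.5,88.3)); hr=q("handle R",(326.5,87),(265.5,89.2))
sh=q("shoulder",(335.5,188.8),(275.5,190.8)); q("spigtop",(340,195.4),(275,200))
for n,c,p in (("v2",c2,(335.5,188.8)),("v3",c3,(275.5,190.8))): print(onz(c,p,.134))
# ribs: front edges midline; blue blob centroid
b2=[(236.9,147.6),(263,148),(287.4,148.5),(311.4,148.5),(337.6,148.4)];b3=[(185.7,149.5),(212.1,149.5),(236.7,150.4),(261,150.5),(287,150.5)];b1=[(213.9,170.5),(241.5,171.1),(267,171),(292.2,170.9),(319.4,171.5)]
for i in range(5): x,r=tri([(c2,b2[i]),(c3,b3[i]),(c1,b1[i])]);print("rib",np.round(x,4),round(r,4))
# panel top edges v2: far (upper) edge line ends  front face
for a in ((200.5,117),(378.5,118.5)): print("panel front top z.127",onz(c2,a,.127))
print("clampred",q("",(227.7,207.7),(146.5,210)))
y=(hr-hl);print("handle yaw",np.degrees(np.arctan2(y[1],y[0]))-90,np.linalg.norm(y))
```

```text
cabFR(+y) [ 0.6459 -0.026   0.1345] 0.0001
cabFL z=.13 [[ 0.58013754 -0.25403827  0.13      ]]
handle L [ 0.5026 -0.1578  0.1057] 0.0004
handle R [ 0.5302 -0.0624  0.1064] 0.0
shoulder [ 0.6639 -0.0864  0.1344] 0.0
spigtop [ 0.6676 -0.0876  0.1683] 0.0016
[[ 0.66400346 -0.08630501  0.134     ]]
[[ 0.66399686 -0.08639562  0.134     ]]
rib [ 0.5747 -0.2118  0.0576] 0.0015
rib [ 0.5866 -0.1717  0.0575] 0.002
rib [ 0.5982 -0.1347  0.053 ] 0.0014
rib [ 0.6091 -0.0973  0.0499] 0.0015
rib [ 0.6206 -0.057   0.0536] 0.002
panel front top z.127 [[ 0.52255843 -0.23539123  0.127     ]]
panel front top z.127 [[ 0.58910765 -0.00907158  0.127     ]]
 [ 0.6278 -0.2116  0.242 ] 0.0001
clampred [ 0.62778164 -0.21161796  0.24197579]
handle yaw -16.177822693339465 0.09926513713363502
```

```bash
cat >> h.py <<'E'
YAW=-16.25; O=np.array([.613,-.140,0]); ax=np.array([np.cos(np.radians(YAW)),np.sin(np.radians(YAW)),0]); ay=np.array([-ax[1],ax[0],0])
def cab(x,y,z): return O+ax*x+ay*y+np.array([0,0,z])
def cart(im,c):
    hsv=cv2.cvtColor(np.ascontiguousarray(im),cv2.COLOR_RGB2HSV); m=cv2.inRange(hsv,(8,150,120),(18,255,255)); m[250:]=0
    n,l,s,_=cv2.connectedComponentsWithStats(m); i=1+np.argmax(s[1:,4]); ct=cv2.convexHull(np.argwhere(l==i)[:,::-1].astype(np.int32)); (p,r)=cv2.minEnclosingCircle(ct); return p,r,s[i].tolist()
E
python3 - <<'E'
from h import *
obs=[]
for i,p in enumerate([(.52,.03,.28),(.58,.08,.28)]):
    arm.move_to(p,down(74)); im,c=snap("wrist",f"c{i}"); p,r,s=cart(im,c); print(p,r,s,onz(c,p,.07)); obs.append((c,p))
print(tri(obs))
a=[cv2.resize(cv2.imread(f"pics/c{i}.png"),(400,300)) for i in range(2)]; cv2.imwrite("pics/m4.png",np.hstack(a))
E
```

```text
(319.91046142578125, 167.05970764160156) 19.316709518432617 [301, 149, 35, 35, 70] [[0.50799075 0.08667396 0.07      ]]
(258.5, 148.0) 4.609872341156006 [255, 145, 8, 7, 8] [[0.52267501 0.06739511 0.07      ]]
(array([0.51224894, 0.07684953, 0.10699882]), np.float64(0.011407672616347812))
```

View pics/m4.png

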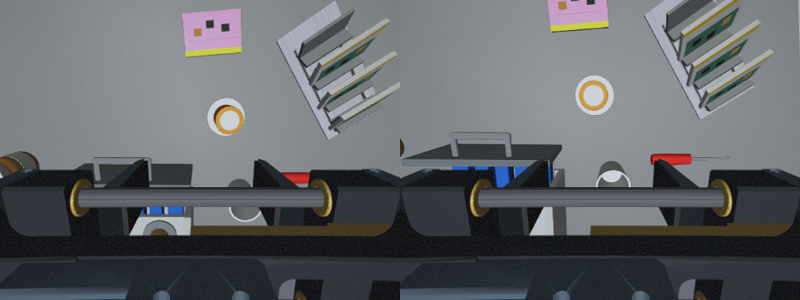

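Cartridge visible: the top ring is at about (320,166) in c0 and (272,133) in c1. I'll loosen the mask.

```bash
sed -i 's/(8,150,120),(18,255,255)); m\[250:\]=0/(8,110,150),(24,255,255)); m[225:]=0; m=cv2.morphologyEx(m,cv2.MORPH_CLOSE,np.ones((5,5)))/' h.py
python3 - <<'E'
from h import *
obs=[]
for i in range(2):
    im,c=load(f"c{i}"); print(im[133,258:290].tolist() if i else ""); p,r,s=cart(im,c); print(p,r,s,onz(c,p,.07)); obs.append((c,p))
print(tri(obs))
E
```

```text
(321.0, 168.0) 19.69781494140625 [302, 149, 38, 39, 534] [[0.5095764  0.08774639 0.07      ]]
[[207, 213, 222], [208, 213, 220], [206, 212, 218], [203, 209, 214], [206, 212, 218], [204, 210, 215], [206, 212, 217], [202, 207, 215], [205, 210, 217], [202, 210, 214], [208, 214, 218], [206, 212, 217], [203, 209, 216], [207, 214, 218], [204, 211, 215], [204, 209, 217], [206, 211, 218], [205, 212, 217], [206, 212, 217], [205, 211, 216], [204, 208, 217], [206, 211, 216], [202, 211, 216], [205, 211, 217], [202, 209, 216], [206, 212, 222], [203, 204, 205], [209, 182, 145], [203, 156, 65], [200, 155, 56], [205, 163, 67], [205, 155, 57]]
(270.5909118652344, 133.2045440673828) 20.521265029907227 [251, 113, 40, 41, 583] [[0.50934594 0.08754112 0.07      ]]
(array([0.50935842, 0.08759225, 0.07148495]), np.float64(5.065350067844333e-06))
```

Run:
```python
from h import *
R=down(YAW); p=np.array([.5094,.0876,0]); s=np.array([.664,-.0864,0]); z=lambda v:np.array([0,0,v])
arm.grip(.08); arm.move_to(p+z(.15),R); arm.move_l(p+z(.022),feed=.1); arm.grip(0.03); print("w",arm.current_width(),arm.current_grasp_force())
arm.move_l(p+z(.26)); print("w",arm.current_width(),np.round(arm.current_force(),2)); 
arm.move_to(s+z(.26),R); f0=np.array(arm.current_force()); snap("wrist","p0"); snap("scene","p0s")
for h in (.215,.20,.19,.18,.17,.162,.157):
    arm.move_l(s+z(h),feed=.05); f=np.array(arm.current_force())-f0; print(h,np.round(f,2),np.round(arm.current_ee_pos(),4))
    if np.abs(f).max()>8: break
print(arm.current_t())
```

```text
w 0.052291353500309765 30.00051425769925
w 0.05242277365967259 [ 0.23 -0.16 -2.61]
0.215 [ 0.67 -0.14  1.11] [ 0.6642 -0.0865  0.2154]
0.2 [ 1.19 -1.63  0.61] [ 0.6638 -0.0863  0.1996]
0.19 [ 1.18 -0.93  1.28] [ 0.6638 -0.0863  0.1896]
0.18 [ 0.33 -0.58  0.56] [ 0.6638 -0.0863  0.1795]
0.17 [ 0.51 -0.46  0.98] [ 0.6638 -0.0863  0.1696]
0.162 [ 0.18 -1.72  0.61] [ 0.6638 -0.0863  0.1616]
0.157 [ 0.76 -1.32  0.04] [ 0.6638 -0.0864  0.1567]
19.9917
```

Run:
```python
from h import *
s=np.array([.664,-.0864,0]); z=lambda v:np.array([0,0,v]); f0=np.array(arm.current_force())
h=.157
while h>.149:
    h-=.001; arm.move_l(s+z(h),feed=.03); f=np.array(arm.current_force())-f0
    print(round(h,4),np.round(f,1))
    if f[2]>8: break
arm.grip(.075); arm.move_l(s+z(.29)); arm.move_to(cab(-.095,.001,.26)+ax*-.04,down(74)); snap("wrist","p1"); snap("scene","p1s")
a=cv2.imread("pics/p1s.png")[130:350,80:380]; cv2.imwrite("pics/m5.png",cv2.resize(a,None,fx=2,fy=2,interpolation=cv2.INTER_CUBIC)); print(arm.current_t())
```

```text
0.156 [-0.2  1.3  2.9]
0.155 [-4.9  1.2 14.8]
23.7333
```

View pics/m5.png

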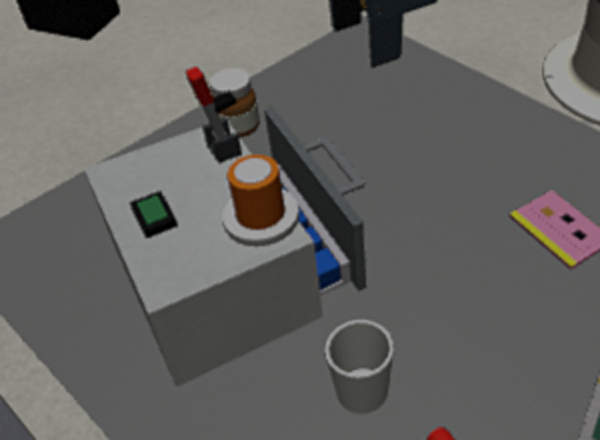

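The cartridge sits fully down on the port. Next, the drawer.

Run:
```python
from h import *
R=down(YAW); h=cab(-.0955,.001,0); z=lambda v:np.array([0,0,v])
arm.grip(.03); arm.move_to(h+z(.20),R); f0=np.array(arm.current_force()); arm.move_l(h+z(.088),feed=.08); print(np.round(np.array(arm.current_force())-f0,1))
arm.grip(.005); print("w",arm.current_width(),np.round(np.array(arm.current_force())-f0,1))
for d in (.03,.06,.09,.098,.101,.103,.105):
    arm.move_l(h+z(.088)-ax*d,feed=.08); f=(np.array(arm.current_force())-f0); print(d,np.round([f@ax,f@ay,f[2]],1))
    if f@ax>10: break
arm.grip(.03); arm.move_l(h+z(.22)-ax*d); 
arm.move_to(cab(-.05,.0,.30),down(YAW+90)); snap("wrist","d0"); arm.move_to(cab(-.03,.05,.30),down(YAW+90)); snap("wrist","d1"); print(arm.current_t())
cv2.imwrite("pics/m6.png",np.hstack([cv2.resize(cv2.imread(f"pics/d{i}.png"),(400,300)) for i in (0,1)]))
```

```text
[-0.   0.4  0.6]
w 0.011075318456025036 [-0.9 -0.2  4.7]
0.03 [-0.7  1.9  8. ]
0.06 [-1.3  3.9  8.3]
0.09 [-0.4  5.1  8.5]
0.098 [-0.6  5.4  8.5]
0.101 [-0.9  6.1  9.8]
0.103 [ 9.1  6.4 -3.4]
0.105 [ 19.2   7.9 -15.2]
33.9667
```

View pics/m6.png

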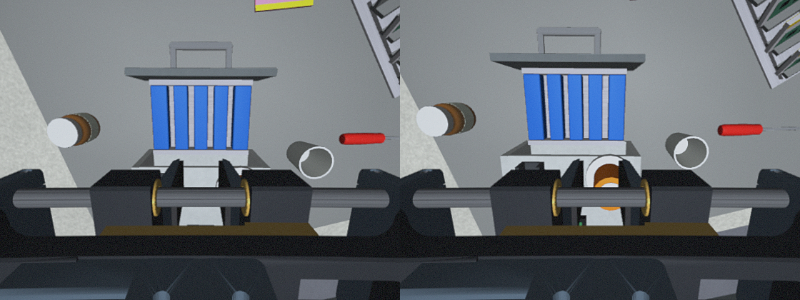

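Run:
```python
from h import *
C=[]
for n in ("d0","d1"):
    im,c=load(n); hsv=cv2.cvtColor(im,cv2.COLOR_RGB2HSV); m=cv2.inRange(hsv,(105,120,150),(125,255,255)); m=cv2.morphologyEx(m,cv2.MORPH_OPEN,np.ones((3,3)))
    N,l,s,_=cv2.connectedComponentsWithStats(m); o=[]
    for i in sorted((i for i in range(1,N) if s[i][4]>400),key=lambda i:s[i][0]):
        x,y,w,h,a=s[i]; rows=np.arange(y+6,y+h-6)
        Lf=np.polyfit(rows,[np.where(l[r]==i)[0].min()-.5 for r in rows],1); Rf=np.polyfit(rows,[np.where(l[r]==i)[0].max()+.5 for r in rows],1)
        q=[(np.polyval(f,r),r) for f in (Lf,Rf) for r in (y-.5,y+h-.5)]; o.append(q)
        P=onz(c,q,.049)-O; print(n,np.round(np.c_[P@ax,P@ay]*1000,1).tolist())
    C.append((c,o))
for k in range(min(len(C[0][1]),len(C[1][1]))):
    for j in range(4): x,r=tri([(c,o[k][j]) for c,o in C]); print(k,j,np.round([*( (x-O)@ax,(x-O)@ay,x[2],r)],4))
```

```text
d0 [[-140.4, -97.5], [-13.1, -97.7], [-140.5, -66.3], [-13.0, -66.8]]
d0 [[-140.5, -52.6], [-13.0, -52.8], [-140.5, -26.7], [-13.0, -26.5]]
d0 [[-140.5, -12.5], [-13.0, -13.3], [-140.4, 13.9], [-12.9, 13.1]]
d0 [[-140.4, 27.4], [-12.9, 27.7], [-140.4, 53.6], [-12.9, 53.4]]
d0 [[-140.3, 67.5], [-11.3, 67.0], [-140.2, 99.0], [-11.2, 98.0]]
d1 [[-141.6, -97.4], [-12.2, -97.8], [-141.8, -66.1], [-12.2, -66.6]]
d1 [[-140.6, -52.4], [-12.2, -52.5], [-140.7, -26.3], [-12.3, -26.6]]
d1 [[-140.7, -12.6], [-12.3, -12.7], [-140.8, 13.6], [-12.3, 13.0]]
d1 [[-139.6, 27.0], [-12.3, 27.1], [-139.6, 53.6], [-12.3, 53.9]]
d1 [[-139.6, 67.9], [-12.3, 67.0], [-139.6, 98.8], [-12.4, 98.3]]
0 0 [-0.1408 -0.0966  0.052   0.0006]
0 1 [-0.012  -0.0986  0.0462  0.0004]
0 2 [-0.1409 -0.0656  0.0518  0.0006]
0 3 [-0.0117 -0.0676  0.0451  0.0003]
1 0 [-1.406e-01 -5.270e-02  4.770e-02  1.000e-04]
1 1 [-0.0114 -0.0536  0.0438  0.0003]
1 2 [-0.1407 -0.0268  0.0468  0.0002]
1 3 [-0.0124 -0.0267  0.0479  0.0004]
2 0 [-1.405e-01 -1.250e-02  4.990e-02  1.000e-04]
2 1 [-0.0112 -0.0135  0.043   0.0002]
2 2 [-1.404e-01  1.390e-02  5.260e-02  1.000e-04]
2 3 [-0.0123  0.013   0.0475  0.0003]
3 0 [-0.14    0.0272  0.0495  0.0005]
3 1 [-0.0132  0.0274  0.0517  0.0004]
3 2 [-0.1401  0.0537  0.0472  0.0004]
3 3 [-0.0114  0.054   0.0437  0.0001]
4 0 [-0.1403  0.0682  0.0442  0.0003]
4 1 [-0.0126  0.0667  0.0525  0.0005]
4 2 [-0.1399  0.0988  0.0492  0.0003]
4 3 [-0.0121  0.0979  0.0503  0.0006]
```

The ribs measure slot centres at y = -59.6, -19.6, +20.4 and +60.4 mm with tops near z = 0.048 m, which matches the text. The drawer is at its stop. First carrier now.

```bash
cat >> h.py <<'E'
Z=lambda v:np.array([0,0,v])
F={2:[.4457,.2997,.0953],3:[.4953,.3081,.0945],4:[.5429,.3236,.0951]}
def pick(k,yaw=17.55,g=.031):
    s=np.array([np.cos(np.radians(yaw)),np.sin(np.radians(yaw)),0]); n=np.cos(.5)*s+Z(np.sin(.5)); u=-np.sin(.5)*s+Z(np.cos(.5))
    R=np.c_[np.cross(n,-u),n,-u]; t=np.array(F[k])-.004*n-g*u
    arm.grip(.032); arm.move_to(t+.10*u,R); f0=np.array(arm.current_force()); arm.move_l(t,feed=.08); print("contact",np.round(np.array(arm.current_force())-f0,1))
    arm.grip(.002); print("w",arm.current_width(),arm.current_grasp_force(),np.round(np.array(arm.current_force())-f0,1))
    arm.move_l(t+.03*u,feed=.06); arm.move_l(t+.09*u,feed=.15); arm.move_l(t+.09*u+Z(.06)); print("lifted w",arm.current_width())
def place(y):
    R=down(YAW+90); p=cab(-.0763,y+.0004,0)
    arm.move_to(p+Z(.23),R); f0=np.array(arm.current_force()); arm.move_l(p+Z(.112),feed=.12)
    for h in list(np.arange(.104,.071,-.008))+list(np.arange(.070,.056,-.001)):
        arm.move_l(p+Z(h),feed=.06); f=np.array(arm.current_force())-f0
        if np.abs(f).max()>5: print(round(h,4),np.round([f@ax,f@ay,f[2]],1))
        if f[2]>10 or np.abs(f).max()>20: break
    return h,p
def release(p,h):
    arm.grip(.022); arm.move_l(p+Z(h+.06),feed=.08); arm.move_l(p+Z(.25))
E
python3 - <<'E'
from h import *
pick(2); h,p=place(.06); print(h,arm.current_width(),arm.current_t()); snap("wrist","s0")
snap("scene","s0s")
E
```

```text
Traceback (most recent call last):
  File "h.py", line 46, in pick
    arm.grip(.032); arm.move_to(t+.10*u,R); f0=np.array(arm.current_force()); arm.move_l(t,feed=.08); print("contact",np.round(np.array(arm.current_force())-f0,1))
                                                                              ~~~~~~~~~~^^^^^^^^^^^^
rig.Unreachable: the arm cannot follow that straight line within its joint ranges
```

Run:
```python
from h import *
print(np.round(arm.current_joint_positions(),1))
for k in F:
  for flip in (0,1):
    s=np.array([np.cos(np.radians(17.55)),np.sin(np.radians(17.55)),0]); n=np.cos(.5)*s+Z(np.sin(.5)); u=-np.sin(.5)*s+Z(np.cos(.5))
    sg=-1 if flip else 1
    for tl in (0,):
      R=np.c_[np.cross(sg*n,-u),sg*n,-u]
      for d in (0,.03,.06,.1):
        t=np.array(F[k])-.004*n-.031*u+d*u; q=arm.solve_ik(t,R); print(k,flip,d,None if q is None else np.round(q,1))
```

```text
[ 33.6  16.6 121.5 -28.7  16.1  41.9]
2 0 0 None
2 0 0.03 [ 32.2  26.5 121.5 -59.5   8.1  72.2]
2 0 0.06 [ 32.8  22.3 121.7 -41.8  10.9  54.7]
2 0 0.1 [ 33.6  16.6 121.5 -28.7  16.   42. ]
2 1 0 None
2 1 0.03 [  32.2   26.5  121.5  -59.5    8.1 -107.8]
2 1 0.06 [  32.8   22.3  121.7  -41.8   10.9 -125.3]
2 1 0.1 [  33.6   16.6  121.5  -28.7   16.  -138. ]
3 0 0 [ 29.1  32.2 114.9 -49.2   7.3  59.2]
3 0 0.03 [ 29.5  28.4 115.6 -36.2   9.7  46.3]
3 0 0.06 [ 30.   24.6 116.1 -27.9  12.7  38.2]
3 0 0.1 [ 30.6  19.4 116.2 -21.1  17.5  31.6]
3 1 0 [  29.1   32.2  114.9  -49.2    7.3 -120.8]
3 1 0.03 [  29.5   28.4  115.6  -36.2    9.7 -133.7]
3 1 0.06 [  30.    24.6  116.1  -27.9   12.7 -141.8]
3 1 0.1 [  30.6   19.4  116.2  -21.1   17.5 -148.4]
4 0 0 [ 28.   34.  108.2 -27.7  10.8  36.4]
4 0 0.03 [ 28.3  30.5 109.1 -23.   13.2  31.9]
4 0 0.06 [ 28.6  26.9 109.7 -19.5  16.   28.6]
4 0 0.1 [ 29.1  22.2 110.1 -16.1  20.3  25.4]
4 1 0 [  28.    34.   108.2  -27.7   10.8 -143.6]
4 1 0.03 [  28.3   30.5  109.1  -23.    13.2 -148.1]
4 1 0.06 [  28.6   26.9  109.7  -19.5   16.  -151.4]
4 1 0.1 [  29.1   22.2  110.1  -16.1   20.3 -154.6]
```

```bash
cat >> h.py <<'E'
def rot(v,a): return cv2.Rodrigues(np.asarray(v,float)*np.radians(a))[0]
def standpose(k,phi,sg=1,gd=.009,yaw=17.55): # tool leaning phi deg in the plate's plane about the grasp point
    s=np.array([np.cos(np.radians(yaw)),np.sin(np.radians(yaw)),0]); n=np.cos(.5)*s+Z(np.sin(.5)); u=-np.sin(.5)*s+Z(np.cos(.5))
    R=rot(n,sg*phi)@np.c_[np.cross(sg*n,-u),sg*n,-u]; G=np.array(F[k])-.004*n-gd*u
    return G+arm.grip_depth*R[:,2],R,u
def slotpose(y,phi,gd=.009,bottom=.019):
    R=rot(ay,phi)@down(YAW+90); G=cab(-.0763,y+.0004,bottom+.075-gd); return G+arm.grip_depth*R[:,2],R
E
python3 - <<'E'
from h import *
for phi in (-20,-12,12,20):
  t,R=slotpose(.0,phi); print("slot",phi,"z axis cab",np.round([R[:,2]@ax,R[:,2]@ay,R[2,2]],2),[None if q is None else np.round(q,0) for q in (arm.solve_ik(t,R),arm.solve_ik(t+Z(.17),R))])
  for sg in (1,-1):
   for k in F:
    t,R,u=standpose(k,phi,sg)
    print(k,phi,sg,[None if q is None else np.round(q,0).tolist() for q in (arm.solve_ik(t+d*u,R) for d in (0,.09))])
E
```

```text
slot -20 z axis cab [ 0.34  0.   -0.94] [array([-19.,  30., 113.,   3.,  17., -96.]), array([-19.,  13., 102.,   1.,  45., -94.])]
2 -20 1 [[46.0, 35.0, 113.0, -64.0, 35.0, 88.0], [49.0, 24.0, 114.0, -52.0, 42.0, 77.0]]
3 -20 1 [[42.0, 36.0, 107.0, -61.0, 35.0, 81.0], [45.0, 26.0, 109.0, -51.0, 41.0, 71.0]]
4 -20 1 [[40.0, 38.0, 101.0, -56.0, 36.0, 73.0], [42.0, 28.0, 103.0, -49.0, 42.0, 65.0]]
2 -20 -1 [[14.0, 32.0, 124.0, 101.0, 22.0, 75.0], [14.0, 19.0, 126.0, 71.0, 23.0, 107.0]]
3 -20 -1 [[13.0, 34.0, 118.0, 86.0, 22.0, 90.0], [13.0, 21.0, 120.0, 63.0, 25.0, 115.0]]
4 -20 -1 [[14.0, 35.0, 111.0, 73.0, 23.0, 105.0], [14.0, 24.0, 113.0, 56.0, 27.0, 123.0]]
slot -12 z axis cab [ 0.21  0.   -0.98] [array([-19.,  30., 106.,   1.,  31., -93.]), array([-19.,  16.,  95.,   1.,  57., -93.])]
2 -12 1 [[41.0, 32.0, 116.0, -68.0, 24.0, 89.0], [44.0, 21.0, 117.0, -50.0, 31.0, 70.0]]
3 -12 1 [[38.0, 34.0, 111.0, -61.0, 24.0, 78.0], [40.0, 23.0, 112.0, -46.0, 31.0, 63.0]]
4 -12 1 [[36.0, 36.0, 104.0, -53.0, 26.0, 67.0], [37.0, 25.0, 106.0, -42.0, 32.0, 56.0]]
2 -12 -1 [[21.0, 31.0, 124.0, 110.0
[... 881 characters left out ...]
06.0, -42.0, 32.0, -124.0]]
slot 20 z axis cab [-0.34 -0.   -0.94] [array([-18.,  42.,  80.,  -1.,  78., -92.]), array([-18.,  32.,  71.,  -1.,  98., -92.])]
2 20 1 [[14.0, 32.0, 124.0, 101.0, 22.0, -105.0], [14.0, 19.0, 126.0, 71.0, 23.0, -73.0]]
3 20 1 [[13.0, 34.0, 118.0, 86.0, 22.0, -90.0], [13.0, 21.0, 120.0, 63.0, 25.0, -65.0]]
4 20 1 [[14.0, 35.0, 111.0, 73.0, 23.0, -75.0], [14.0, 24.0, 113.0, 56.0, 27.0, -57.0]]
2 20 -1 [[46.0, 35.0, 113.0, -64.0, 35.0, -92.0], [49.0, 24.0, 114.0, -52.0, 42.0, -103.0]]
3 20 -1 [[42.0, 36.0, 107.0, -61.0, 35.0, -99.0], [45.0, 26.0, 109.0, -51.0, 41.0, -109.0]]
4 20 -1 [[40.0, 38.0, 101.0, -56.0, 36.0, -107.0], [42.0, 28.0, 103.0, -49.0, 42.0, -115.0]]
```

```bash
cat >> h.py <<'E'
PHI=-15
def pick(k,gd=.010):
    t,R,u=standpose(k,PHI,1,gd); fc=lambda:np.round(np.array(arm.current_force())-f0,1)
    arm.grip(.032); arm.move_to(t+.10*u,R); f0=np.array(arm.current_force()); arm.move_l(t+.02*u,feed=.1); arm.move_l(t,feed=.04); print("contact",fc())
    arm.grip(.002); print("w",arm.current_width(),arm.current_grasp_force(),fc())
    arm.move_l(t+.03*u,feed=.06); arm.move_l(t+.09*u,feed=.15); print("lifted w",arm.current_width(),fc())
    arm.move_l(t+.09*u+Z(.07))
def place(y,gd=.010):
    p,R=slotpose(y,PHI,gd); arm.move_to(p+Z(.16),R); f0=np.array(arm.current_force()); arm.move_l(p+Z(.05),feed=.12)
    for h in list(np.arange(.04,.009,-.006))+list(np.arange(.008,-.006,-.001)):
        arm.move_l(p+Z(h),feed=.06); f=np.array(arm.current_force())-f0
        if np.abs(f).max()>5: print(round(h,4),np.round([f@ax,f@ay,f[2]],1))
        if f[2]>10 or np.abs(f).max()>20: break
    print("seat h",h); return h,p
E
python3 - <<'E'
from h import *
pick(2); snap("wrist","g0"); h,p=place(.06); print(arm.current_width(),arm.current_t()); snap("wrist","s0"); snap("scene","s0s")
a=cv2.imread("pics/s0s.png")[120:330,150:430]; b=cv2.imread("pics/g0.png")
cv2.imwrite("pics/m7.png",np.hstack([cv2.resize(a,(400,300)),cv2.resize(b,(400,300))]))
E
```

```text
contact [ 0.  -0.6 -0.6]
w 0.007923734212119475 30.00060260295868 [-2.2  0.3  2.6]
lifted w 0.007650600877409417 [-0.2 -1.  -1. ]
0.0 [ 0.9 -0.2  7.3]
-0.001 [ 2.  -1.5 18.3]
seat h -0.0010000000000000009
0.007532896081880821 48.3667
```

View pics/m7.png

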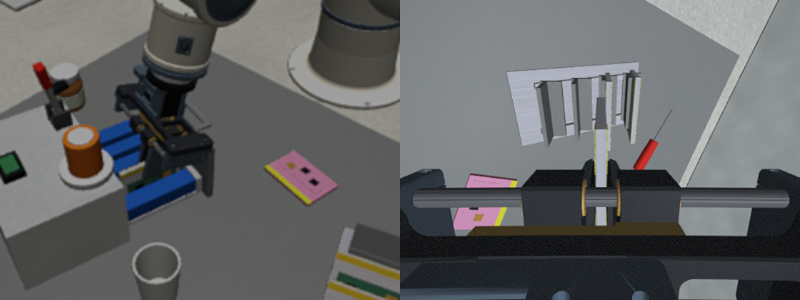

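Carrier 2 is seated to within 1 mm of the expected height, in slot +60. I'll release it and do the other two.

Run:
```python
from h import *
import sys
p,R=slotpose(.06,PHI,.010)
def rel(p): arm.grip(.022); arm.move_l(p+Z(.06),feed=.1); arm.move_l(p+Z(.17),feed=.25)
rel(p)
for k,y in ((3,.02),(4,-.02)):
    pick(k)
    if not .006<arm.current_width()<.010: sys.exit("miss")
    h,p=place(y)
    if h>.003: sys.exit("stuck")
    rel(p)
print(arm.current_t())
arm.move_to(cab(-.03,0,.30),down(YAW+90)); snap("wrist","f0"); snap("scene","f0s"); arm.move_to(cab(-.03,.05,.30),down(YAW+90)); snap("wrist","f1")
cv2.imwrite("pics/m8.png",np.hstack([cv2.resize(cv2.imread("pics/f0s.png")[130:320,140:393],(400,300)),cv2.resize(cv2.imread("pics/f0.png")[:300,80:480],(400,300))]))
```

```text
contact [ 0.6  0.2 -1.4]
w 0.008028666976954453 30.00016540288925 [ 0.4 -0.2  2.8]
lifted w 0.008126678705676845 [ 0.1 -0.3 -1.3]
-0.001 [ 0.2 -1.  12.2]
seat h -0.0010000000000000009
contact [ 0.3 -0.5 -1.2]
w 0.007783447521130579 30.000590980052948 [-2.7  0.3  2.6]
lifted w 0.007535482977370249 [-1.2  0.1 -1.3]
0.0 [0.8 0.5 7. ]
-0.001 [ 1.8  0.6 18. ]
seat h -0.0010000000000000009
81.8083
```

View pics/m8.png

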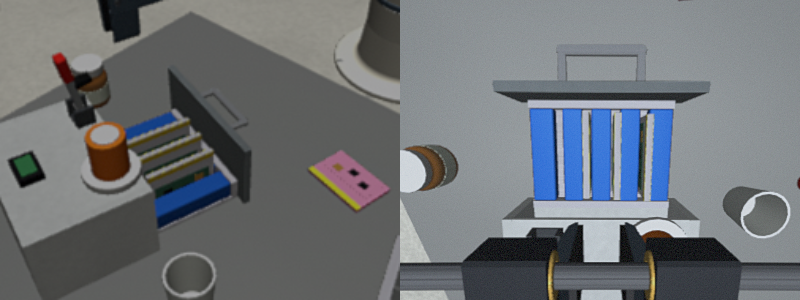

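All three carriers stand upright in slots +60, +20 and -20, yellow edge up. Next, push the drawer shut.

Run:
```python
from h import *
R=down(YAW+90); arm.grip(.0); P=lambda x:cab(x,.001,.092)
arm.move_to(P(-.25)+Z(.13),R); arm.move_l(P(-.25)); f0=np.array(arm.current_force())
for x in [-.23,-.20,-.15,-.10,-.085]+list(np.arange(-.08,-.05,.0015)):
    arm.move_l(P(x),feed=.08); f=np.array(arm.current_force())-f0; print(round(x,4),np.round([f@ax,f@ay,f[2]],1))
    if f@ax<-16: break
arm.move_l(P(x-.04)); arm.move_l(P(x-.04)+Z(.2)); 
arm.move_to(cab(-.02,-.03,.36),R); snap("wrist","k0"); arm.move_to(cab(.02,.03,.36),R); snap("wrist","k1"); snap("scene","k0s"); print(arm.current_t())
cv2.imwrite("pics/m9.png",np.hstack([cv2.resize(cv2.imread("pics/k0s.png")[130:320,140:393],(400,300)),cv2.resize(cv2.imread("pics/k0.png")[:300,80:480],(400,300))]))
```

```text
-0.23 [0.5 0.9 0.2]
-0.2 [-0.5  0.8  0.6]
-0.15 [ 0.6  0.3 -0.2]
-0.1 [0.1 0.7 0.6]
-0.085 [0.1 1.4 0.4]
-0.08 [ 0.5  0.7 -0.2]
-0.0785 [-0.2  0.9  0.4]
-0.077 [-1.1  0.9  0.6]
-0.0755 [-1.1  1.3  0.9]
-0.074 [-0.6  2.  -0. ]
-0.0725 [-0.   0.2  0.5]
-0.071 [-0.2  0.8 -0. ]
-0.0695 [-5.8  0.5  4.5]
-0.068 [-13.4   0.7  10.7]
-0.0665 [-21.3  -0.3  17.5]
93.6333
```

View pics/m9.png

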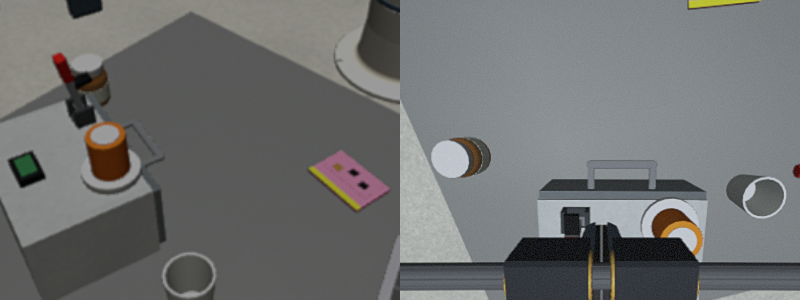

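Drawer shut: the stop came at the expected position and the panel is flush in the picture. Next I locate the clamp hinge and swing the clamp.

Run:
```python
from h import *
for n in ("v2","k0"):
    im,c=load(n); hsv=cv2.cvtColor(im,cv2.COLOR_RGB2HSV); g=im.max(2).astype(int)
    m=((g<75)).astype(np.uint8); m[225:]=0
    N,l,s,cen=cv2.connectedComponentsWithStats(m)
    for i in range(1,N):
        if 60<s[i][4]<3000:
            x,y,w,h,a=s[i]
            P=onz(c,[(x,y),(x+w,y),(x,y+h),(x+w,y+h),cen[i]],.145)-O; print(n,s[i],np.round(np.c_[P@ax,P@ay]*1000,0).tolist())
c2,c3=load("v2")[1],load("v3")[1]
x=tri([(c2,(227.7,207.7)),(c3,(146.5,210))])[0]; print("red",(x-O)@ax,(x-O)@ay,x[2])
```

```text
v2 [500   0  36  87 138] [[-187.0, 239.0], [-187.0, 279.0], [-95.0, 258.0], [-95.0, 301.0], [-146.0, 267.0]]
v2 [519   0  41  38 392] [[-187.0, 260.0], [-186.0, 305.0], [-148.0, 269.0], [-148.0, 315.0], [-171.0, 282.0]]
v2 [546  10  14  19  79] [[-177.0, 292.0], [-176.0, 308.0], [-157.0, 297.0], [-157.0, 313.0], [-167.0, 304.0]]
v2 [534  34  26  34 268] [[-152.0, 285.0], [-152.0, 314.0], [-116.0, 293.0], [-116.0, 324.0], [-134.0, 303.0]]
v2 [391  47  29  25 354] [[-140.0, 120.0], [-140.0, 155.0], [-113.0, 123.0], [-113.0, 158.0], [-124.0, 135.0]]
v2 [120 104  18  38 154] [[-74.0, -211.0], [-74.0, -189.0], [-27.0, -217.0], [-28.0, -194.0], [-50.0, -200.0]]
v2 [132 105  24  38 342] [[-73.0, -196.0], [-73.0, -167.0], [-26.0, -202.0], [-27.0, -171.0], [-47.0, -181.0]]
v2 [308 127  54   2  61] [[-48.0, 24.0], [-48.0, 93.0], [-46.0, 24.0], [-46.0, 93.0], [-48.0, 61.0]]
v2 [399 147  18  34 243] [[-23.0, 143.0], [-24.0, 166.0], [21.0, 148.0], [21.0, 172.0], [-0.0, 156.0]]
v2 [224 170  31  43 656] [[7.0, -85.0], [7.0, -44.0], [67.0, -88.0], [66.0, -45.0], [25.0, -67.0]]
k0 [491   0  32  75  89] [[-237.0, 210.0], [-236.0, 246.0], [-159.0, 225.0], [-158.0, 263.0], [-200.0, 234.0]]
k0 [ 509    0   51  106 1144] [[-237.0, 230.0], [-235.0, 287.0], [-123.0, 254.0], [-122.0, 315.0], [-192.0, 274.0]]
k0 [148 140  23  35 258] [[-83.0, -200.0], [-83.0, -171.0], [-38.0, -206.0], [-38.0, -175.0], [-62.0, -185.0]]
k0 [138 142  16  32 122] [[-80.0, -213.0], [-80.0, -193.0], [-39.0, -219.0], [-39.0, -198.0], [-61.0, -202.0]]
k0 [407 175  34  35 271] [[-38.0, 138.0], [-38.0, 182.0], [10.0, 143.0], [10.0, 189.0], [-17.0, 155.0]]
k0 [ 220  179  164   13 1499] [[-33.0, -111.0], [-32.0, 108.0], [-15.0, -112.0], [-15.0, 109.0], [-24.0, -4.0]]
k0 [241 207  34  18 433] [[6.0, -84.0], [6.0, -38.0], [32.0, -85.0], [32.0, -38.0], [18.0, -66.0]]
red 0.034231898616810086 -0.06462047912288318 0.2419757943476558
```

Run:
```python
from h import *
R=down(YAW+90); hx,hz,hy,r=.018,.150,-.065,.078
def T(th,e=0): 
    s,c=np.sin(th),np.cos(th); return cab(hx-r*c+8e-3*s+.016*s, hy, hz+r*s+8e-3*c-.015*s-e)
arm.move_to(cab(.09,hy,.32),R); arm.move_l(cab(.09,hy,.208)); f0=np.array(arm.current_force())
for th in list(np.arange(1.85,.01,-.1)):
    arm.move_l(T(th),feed=.08); f=np.array(arm.current_force())-f0; print(round(th,2),np.round([f@ax,f@ay,f[2]],1))
    if np.abs(f).max()>25: print("stop"); break
else:
    for e in np.arange(-.004,.012,.001):
        arm.move_l(T(0,e),feed=.04); f=np.array(arm.current_force())-f0; print("e",round(e,3),np.round([f@ax,f@ay,f[2]],1))
        if f[2]>14: break
print(np.round(arm.current_ee_pos(),4),arm.current_t())
```

```text
1.85 [ 0.9 -0.1  0.1]
1.75 [ 0.1 -0.   0.1]
1.65 [ 0.3 -0.3  0.9]
1.55 [ 0.3  0.5 -0.9]
1.45 [-0.4  0.   0.7]
1.35 [ 0.3 -0.4  0.4]
1.25 [ 0.5 -0.2  0.2]
1.15 [ 0.4 -0.3  1.2]
1.05 [ 0.3 -0.7  0.2]
0.95 [ 0.3 -0.9 -0.2]
0.85 [ 1.2 -0.5  0.8]
0.75 [-0.2 -0.2  1. ]
0.65 [-0.2  0.5  0.1]
0.55 [-0.4 -2.   0.3]
0.45 [ 0.8 -1.2  0.7]
0.35 [ 0.1 -0.8  1.1]
0.25 [-0.1 -0.7  0.5]
0.15 [-0.3 -0.6 -0.1]
0.05 [ 0.8 -0.1 -0.1]
e -0.004 [-0.4 -0.7  0.4]
e -0.003 [-1.  -0.4  0.1]
e -0.002 [ 0.  -1.5 -0.2]
e -0.001 [ 1.   0.  -0.5]
e 0.0 [-0.8 -0.9  4.9]
e 0.001 [-5.3  0.2 18. ]
[ 0.5373 -0.1857  0.1579] 101.5917
```

The clamp contact came at z ≈ 0.158, as expected for fully down. I'll retreat and check everything.

Run:
```python
from h import *
R=down(YAW+90); p=pose()[0]; arm.move_l(p+Z(.2)); snap("scene","z0s"); arm.move_to(cab(.05,.0,.36),R); snap("wrist","z0"); snap("scene","z0s"); snap("top","z0t")
c=lambda n,a,b,e,f:cv2.resize(cv2.imread(f"pics/{n}.png")[a:b,e:f],(400,300),interpolation=cv2.INTER_CUBIC)
cv2.imwrite("pics/m10.png",np.vstack([np.hstack([c("z0s",140,290,110,310),c("z0",0,300,80,480)]),np.hstack([c("z0s",0,420,0,560),c("z0t",80,360,100,473)])]))
```

```text
(no output)
```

View pics/m10.png

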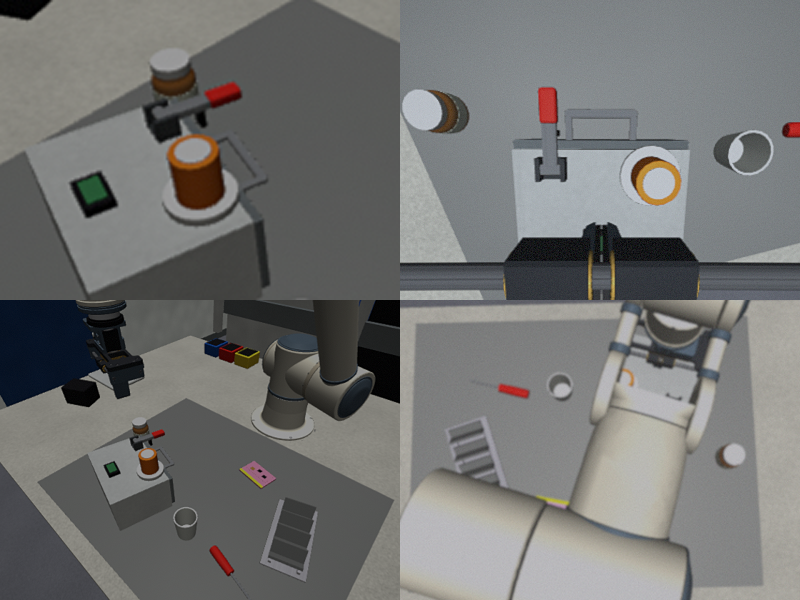

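The stand is empty, the drawer is shut, the clamp is level over its front, the cartridge is on its port, and the bystanders have not moved.

```bash
python3 -c "
from rig import arm
print(arm.sign_off(), arm.current_t())"
```

```text
the job is handed in; nothing more can be done
the job is handed in; nothing more can be done
```

The job is handed in: all three carriers present stand in the drawer's slots yellow edge up, the drawer is shut, the clamp is fully down, the cartridge is fully on the brass port, and the jar, screwdriver and beaker were not touched.

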